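Release the ratchet pusher of the empty jar lane

ROBOT

A 7-joint arm with a two-finger parallel gripper is mounted at the origin on the work surface. World frame = base frame: x ahead of the robot, y to its left, z up, the work surface at z = 0. Lengths are in m, angles in rad, forces in N, time in s.
With the tool pointing down it reaches from about 0.425 to 1.025 m from the base axis. Payload 9.4 kg.
Tool frame: the origin (TCP) lies at the very end of the fingers, on their centre line; the grasp point (between the pads) lies 19 mm behind it; z points along the fingers, y is the direction in which the jaws open and shut (so a half turn about z gives the same grasp; the last joint's range is limited). The gripper opens to 85 mm and grips with 20 to 120 N. Pads are 22 mm wide; open, the fingers measure 114 mm over their backs; the gripper's body (76 mm by 85 mm) begins 54 mm behind the grasp point. The pads swing forward as they close: fully open they stand 13 mm farther back than shut.
Start: joints at [-1.312, 0.599, -0.003, 1.599, 0.002, 0.943, -0.08], TCP at [0.239, 0.685, 0.231] pointing down, gripper open.
Joint ranges: [-2.57, 2.57], [-0.35, 1.97], [-1.29, 1.29], [0.11, 2.56], [-1.05, 4.19], [0.11, 1.86], [-2.63, 2.63]. Speed limits (rad/s): [2.22, 2.22, 3.01, 3.01, 3.14, 3.14, 3.14].

INTERFACE

Orientations are given as a rotation vector (axis times angle).
In Python, from plant import r, read_camera gives the robot as it stands. The module is installed in compiled form; this text tells all that it offers.
- The arm moves only by the shell command python3 -m pendant 'ROWS' [OPENING] [FORCE]. ROWS is JSON, a list of rows, each a list of 4 numbers: the shift along the tool's x, y, z in mm, then the turn about the tool's z in rad. In form: [[x, y, z, twist], ...]. A call has 1 to 8 rows; each row is the pose to reach, as a shift and turn from the pose commanded when the call began, along the tool's axes at that moment; what a row does not reach only later rows make up. A row lasts 1/10 s, in which the tool goes at most 50 mm and 8.59 degrees, less where a joint would pass 70% of its speed; a pose out of reach is approached as far as the arm can. A call with a gripper value outside its range is refused whole. OPENING is the opening, from -1 (shut) to 1 (fully open), so that 0 is half open, set as the call begins (- or left out, the last holds). The fingers move at their own pace and stop on an object; FORCE is the grip in N (left out, the last holds). Time passes only in rows, so rows that repeat a pose let the fingers close. It gives the time, the measured TCP pose, the force and the opening at its end, in the units of the state.
- r.state(): the state, without advancing time (a new reading comes with each control period).
- read_camera(name): name is "side" or "top"; returns a dict with "frame" (384x512x3 uint8, blue, green, red), "range_z" (384x512 float32, m along the optical axis (not along the pixel's ray), 0 where there is no reading), "intrinsics" (3x3 intrinsics, pixels), "k1" (the pictures are not rectified: a ray, as slopes to the right and down, at radius r is drawn at 1 + k1 r^2 times it, then the intrinsics apply), "R" (3x3) and "t" (3): a world point X has camera coordinates R X + t. Camera axes: x right, y down, z forward; pixel columns grow to the right and rows downward; lengths in m; the calibration is good to about 2 mm. A picture is of the moment at which its call begins.
- r.close_job(): hands the job in, once; it reports no verdict.
The state is a dict: "clock": time; "joints": joint angles; "qvel": joint speeds; "joint_torque": joint torques, N m; "tcp_pos": TCP position; "eef_rot": TCP orientation; "ft_force": force on the tool from outside, world axes, zero at the start; "moment": the same for the moment, N m; "finger_gap": finger opening in m.
Only numpy, scipy, OpenCV 4.12 (cv2) and the standard library are available. Lean on these libraries where they do the work, as an engineer would, in place of code of your own. Each camera call takes 0.05 s, during which the arm holds its last target. There are 200 camera calls.

TASK

Two jar feeder lanes stand on the packing table, and the one with the orange knobs has run empty. Flip its orange-knobbed ratchet pawl over to the clear side while the pusher is still forward, then draw that pusher fully back to its rear stop, ready for reloading, and leave the pawl flipped clear. Leave the full lane with the blue knobs and its jars alone.

Things in the scene. Friction and masses are not known exactly. Their poses are not given: they have to be found in the camera images.
- empty_pusher (a joint): Slide of the empty lane's pusher, a white carriage with a flat front plate, in m: 0 = fully back at the rear stop (the robot's end of the lane), up to 0.13 = fully forward; starts at 0.08 to 0.125. About 2 N of friction, stays where it is left. While the pawl lies in the teeth it can go forward but back by no more than one 10 mm tooth
- empty_post (a point): Centre of the gripping length of the orange upright post on the empty lane's pusher: 16 mm diameter, vertical, free from 34 mm below this point to 22 mm above it. Rides with the pusher. Site axes are the lane's: +x forward along the lane (away from the rear stop), z up. The white front plate's back face is 39 mm ahead, its top 9 mm below this point. The pawl's pivot is level with the post along the lane, 64 mm to the post's +y side and 27 mm below this point
- empty_pawl (a joint): Swing of the empty lane's ratchet pawl about a cross axle on the pusher, in rad: about 0 to 0.2 = its steel finger lies in the teeth of the rack (knob leans back by some 40 degrees), 1.4 = flipped clear against its stop (knob leans forward 40 degrees). Knob passes upright at 0.7; its weight drops it to whichever side it leans. Moved by less than 1 N
- empty_knob (a point): Centre of the orange ball knob, 22 mm diameter, at the end of the pawl's thin 7 mm stalk, 55 mm from the pivot. Engaged, it lies about 35 mm behind the pivot (lane -x) and 42 mm above it; pushed forward along the lane (+x) it swings over the top (55 mm above the pivot) to 35 mm ahead of the pivot. Same lane line throughout. The point turns with the pawl
- full_lane: The other lane, alike but with blue knob and post, holding two jars; not to be touched. Base 300 x 124 x 12 mm, from 140 mm behind to 160 mm ahead of its origin along its own x; origin on the table, x forward along the lane; nothing on it is higher than 125 mm
- jar_a_mid (a point): Centre of the front jar in the full lane, glass with white cap, 54 mm diameter, 70 mm tall, half-way up; leave it
- jar_b_mid (a point): Centre of the rear jar in the full lane, same size, half-way up; leave it

How it is judged:
By the outcome, as a careful person would: the job done as asked, in the order asked, and still so for the second after the job is handed in, with the robot touching nothing.
It also fails if it takes over 40 s, if anything falls off the work surface, if the arm or the gripper's body presses on something with over 40 N, if the wrist force passes 120 N, or if a joint passes its speed limit or range.

## Working session

There is one attempt and no reset: what is moved stays moved. The work goes in short steps, Python scripts to look and compute and a shell command to move; the robot and the scene stay as the last step left them, time stands still between calls to the robot, and variables do not carry over. Pictures are saved under pics/ and viewed, about 8 in all and at most 12, crops included, and the job is handed in when it is done.

```bash
mkdir -p pics; cat > h.py <<'E'
import numpy as np, cv2
from plant import r, read_camera
def cloud(c):
    K=c["intrinsics"];z=c["range_z"];h,w=z.shape
    v,u=np.mgrid[0:h,0:w]
    D=np.array([c["k1"],0,0,0.])
    p=cv2.undistortPoints(np.stack([u,v],-1).reshape(-1,1,2).astype(np.float64),np.array(K,float),D).reshape(h,w,2)
    P=np.dstack([p[...,0]*z,p[...,1]*z,z])
    return (P-np.array(c["t"]))@np.array(c["R"])
E
python3 - <<'E'
from h import *
print(r.state())
for n in("top","side"):
    c=read_camera(n); cv2.imwrite(f"pics/{n}0.png",c["frame"])
    W=cloud(c); np.savez(f"{n}0.npz",W=W,f=c["frame"],z=c["range_z"])
    hsv=cv2.cvtColor(c["frame"],cv2.COLOR_BGR2HSV)
    for nm,lo,hi in(("or",5,20),("bl",100,125)):
        m=((hsv[...,0]>=lo)&(hsv[...,0]<=hi)&(hsv[...,1]>150)&(hsv[...,2]>70)).astype(np.uint8)
        k,L,S,C=cv2.connectedComponentsWithStats(m)
        for i in range(1,k):
            if S[i,4]>15:
                P=W[(L==i)&(c["range_z"]>0)]
                print(n,nm,S[i],C[i].round(),np.median(P,0).round(4),P.min(0).round(3),P.max(0).round(3))
E
```

```text
{'clock': 0.0, 'joints': array([-1.31169842,  0.60012477, -0.00253726,  1.60018496,  0.00183016,
        0.94290804, -0.07979459]), 'qvel': array([-0.00126218,  0.00060525, -0.0016638 ,  0.00063006,  0.00112842,
        0.00082267, -0.00131667]), 'joint_torque': array([-6.30917039e-04, -7.76435924e+01,  1.56435806e+00, -2.58015990e+01,
        1.23190778e-02,  9.01542837e-03,  2.38051925e-06]), 'tcp_pos': array([0.2387665 , 0.68401893, 0.23039765]), 'eef_rot': array([-5.24860149e-01, -3.09733976e+00,  2.54566303e-03]), 'ft_force': array([ 0.05220041, -0.17192958,  0.38320633]), 'moment': array([ 0.00177755, -0.0126618 , -0.01817822]), 'finger_gap': 0.08541255677349156}
top or [341 191  14  11  89] [347. 196.] [ 0.5634 -0.1803  0.1031] [ 0.558 -0.19   0.061] [ 0.57  -0.177  0.107]
top or [307 205  12  11  95] [313. 210.] [ 0.5363 -0.1187  0.1111] [ 0.528 -0.128  0.105] [ 0.545 -0.11   0.115]
top bl [166 198  10  10  59] [170. 202.] [0.547  0.1197 0.1045] [0.541 0.115 0.074] [0.554 0.127 0.108]
top bl [129 220   9   9  62] [133. 224.] [0.5083 0.1776 0.1121] [0.502 0.171 0.107] [0.515 0
[... 2009 characters left out ...]
128 -0.235] [ 1.521  0.149 -0.197]
side or [469 129  14  25  69] [475. 141.] [ 1.5162  0.0189 -0.2426] [ 1.512 -0.024 -0.276] [ 1.521  0.057 -0.205]
side or [505 173   7   8  21] [508. 176.] [ 1.5171 -0.1392 -0.2791] [ 1.51  -0.147 -0.295] [ 1.521 -0.13  -0.261]
side or [262 232  12  12 109] [267. 237.] [ 0.5355 -0.1244  0.109 ] [ 0.528 -0.132  0.099] [ 0.545 -0.115  0.114]
side or [296 255  12  23 168] [301. 265.] [ 0.5622 -0.1894  0.0883] [ 0.559 -0.194  0.049] [ 0.572 -0.18   0.106]
side bl [175 137   9   8  62] [179. 141.] [0.5068 0.1724 0.1079] [0.499 0.167 0.1  ] [0.516 0.182 0.114]
side bl [206 148   8  23 138] [210. 158.] [0.5471 0.1156 0.0854] [0.542 0.112 0.05 ] [0.556 0.126 0.107]
```

```bash
python3 - <<'E'
from h import *
a=cv2.imread("pics/top0.png")[110:310,90:430]; cv2.imwrite("pics/tz.png",cv2.resize(a,None,fx=2.3,fy=2.3))
b=cv2.imread("pics/side0.png")[100:330,130:400]; cv2.imwrite("pics/sz.png",cv2.resize(b,None,fx=2.5,fy=2.5))
d=np.load("side0.npz")
# lane direction estimate: heights map of empty lane region from top
d=np.load("top0.npz");W=d["W"]
m=(W[...,2]>0.006)&(W[...,2]<0.02)&(W[...,1]<0.0)&(W[...,0]>.3)&(W[...,0]<.9)&(d["z"]>0)
print(m.sum());P=W[m][:,:2].astype(np.float32)
print(cv2.minAreaRect(P))
m=(W[...,2]>0.006)&(W[...,2]<0.15)&(W[...,1]<0.0)&(W[...,0]>.3)&(W[...,0]<.9)&(d["z"]>0)
print(cv2.minAreaRect(W[m][:,:2].astype(np.float32)))
E
```

```text
7075
((0.6843745708465576, -0.2718830406665802), (0.49411264061927795, 0.45993953943252563), 12.469304084777832)
((0.6589434146881104, -0.26750561594963074), (0.5381653308868408, 0.4809255599975586), 89.51081085205078)
```

View pics/tz.png

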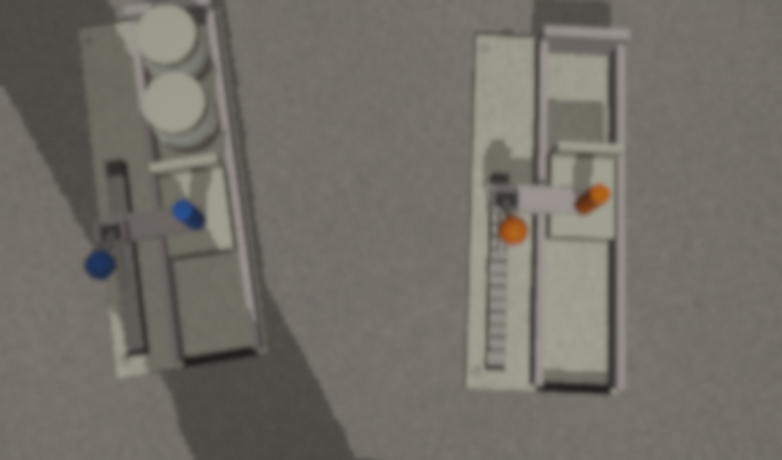

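View pics/sz.png

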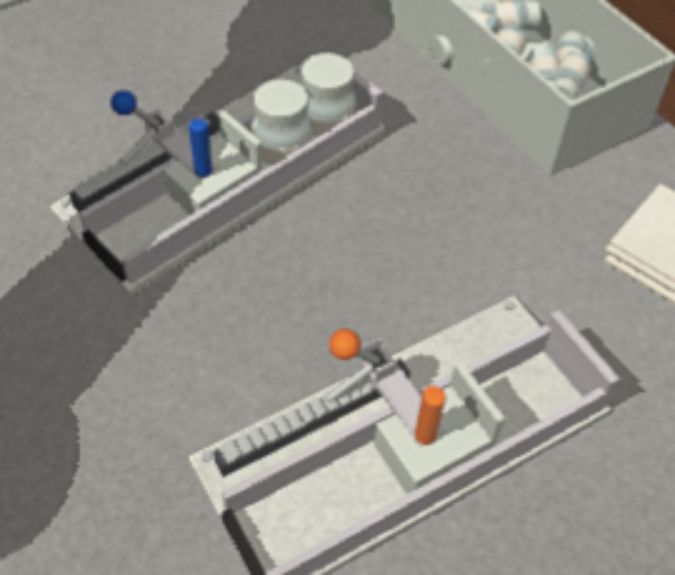

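Top view shows the empty lane on the right, nearly parallel to world x. Its knob is at (513,231), its post at (600,195), and the pawl leans back in the teeth. The full lane is on the left with two jars. The side view agrees, with the knob at (344,344) and the post at (430,415). Next I'll get the lane yaw and heights.

```bash
python3 - <<'E'
from h import *
from scipy.spatial.transform import Rotation as Ro
d=np.load("top0.npz");W=d["W"]
def g(u,v):
    i,j=int(round(v/2.3+110)),int(round(u/2.3+90)); return np.median(W[i-1:i+2,j-1:j+2].reshape(-1,3),0)
for nm,p in dict(bl0=(471,380),bl1=(478,45),railR0=(619,380),railR1=(626,45),railL0=(540,380),railL1=(545,45),rack0=(497,365),rack1=(497,215),bracket=(545,198),plate=(590,147),carr=(580,225),carrback=(580,236),post=(602,191)).items(): print(nm,g(*p).round(4))
for a,b in (((471,380),(478,45)),((619,380),(626,45))):
    q=g(*b)-g(*a); print("yaw",np.degrees(np.arctan2(q[1],q[0])))
# post and knob fits: from both cameras
for n in("top","side"):
    d=np.load(n+"0.npz");W=d["W"];h=cv2.cvtColor(d["f"],cv2.COLOR_BGR2HSV)
    m=(h[...,0]<=20)&(h[...,0]>=3)&(h[...,1]>120)&(h[...,2]>60)&(d["z"]>0)&(W[...,2]>.04)&(W[...,2]<.13)&(W[...,0]<.7)
    P=W[m]; k=P[P[:,1]>-.15]; q=P[P[:,1]<-.15]
    A=np.c_[2*k,np.ones(len(k))]; s=np.linalg.lstsq(A,(k**2).sum(1),rcond=None)[0]; print(n,"knob",s[:3].round(4),np.sqrt(s[3]+s[:3]@s[:3]).round(4),k.mean(0).round(4))
    t=q[(q[:,2]>q[:,2].max()-.006)]; print("post top",t.mean(0).round(4),len(t), q[:,2].max().round(4))
    b=q[q[:,2]<.1]; print("post side",b.mean(0).round(4),len(b))
    print("cam",n)
R=Ro.from_rotvec(r.state()["eef_rot"]).as_matrix(); print(R.round(3))
E
```

```text
bl0 [ 0.4272 -0.0994  0.0132]
bl1 [ 0.7088 -0.1067  0.0131]
railR0 [ 0.4291 -0.2113  0.042 ]
railR1 [ 0.7153 -0.2383  0.001 ]
railL0 [ 0.4285 -0.1501  0.0403]
railL1 [ 0.7017 -0.1586  0.0424]
rack0 [ 0.4386 -0.1176  0.0309]
rack1 [ 0.5585 -0.1173  0.0466]
bracket [ 0.571  -0.1549  0.0496]
plate [ 0.6072 -0.1869  0.0736]
carr [ 0.5493 -0.1821  0.0475]
carrback [ 0.5419 -0.1854  0.0332]
post [ 0.5671 -0.1867  0.1049]
yaw -1.4870138039457075
yaw -5.39069147886572
top knob [ 0.537  -0.1193  0.1045] 0.0095 [ 0.5366 -0.1183  0.1104]
post top [ 0.5651 -0.1833  0.1046] 57 0.107
post side [ 0.5617 -0.1789  0.0811] 43
cam top
side knob [ 0.5383 -0.1213  0.1029] 0.0099 [ 0.536  -0.1241  0.1081]
post top [ 0.5653 -0.1868  0.1041] 59 0.1061
post side [ 0.562  -0.1897  0.0752] 120
cam side
[[-0.944  0.329 -0.   ]
 [ 0.329  0.944 -0.001]
 [-0.    -0.001 -1.   ]]
```

```bash
cat > to.py <<'E'
import sys,numpy as np
from plant import r
from scipy.spatial.transform import Rotation as Ro
s=r.state();R=Ro.from_rotvec(s["eef_rot"]).as_matrix()
x=list(map(float,sys.argv[1:]))
yaw=np.arctan2(R[1,0],R[0,0]); tgt=np.pi-0.03
d=((np.array(x)-s["tcp_pos"])@R*1000).round(1)
print("t",s["clock"],"tcp",s["tcp_pos"].round(4),"gap",s["finger_gap"],"F",s["ft_force"].round(1),"\nshift",d,"twist",round(-((tgt-yaw+np.pi)%(2*np.pi)-np.pi),3))
E
python3 -m pendant '[[-389,-324,-20,-0.305],[-389,-324,-20,-0.305],[-389,-324,-20,-0.305],[-389,-324,-20,-0.305],[-389,-324,-20,-0.305],[-389,-324,-20,-0.305],[-389,-324,-20,-0.305],[-389,-324,-20,-0.305]]' -1 30; python3 to.py 0.49 -0.12 0.2
```

```text
clock: 0.9
tcp_pos: [0.4452, 0.3398, 0.2471]
eef_rot: [-0.048, -3.141, 0.0]
ft_force: [0.5, 0.7, 0.5]
finger_gap: -0.0001
t 0.9 tcp [0.4452 0.3398 0.2471] gap -5.787204604089584e-05 F [0.5 0.7 0.5] 
shift [ -58.9 -458.2   47.1] twist -0.001
```

```bash
python3 -m pendant '[[-50,-100,0,0],[-60,-400,30,0],[-60,-400,30,0],[-60,-400,30,0],[-60,-400,30,0],[-60,-400,30,0],[-60,-400,30,0],[-60,-400,30,0]]'; python3 to.py 0.49 -0.12 0.18;python3 -m pendant '[[0,0,0,0],[0,0,0,0]]';  python3 to.py 0.49 -0.12 0.092
```

```text
clock: 1.7
tcp_pos: [0.4914, -0.0533, 0.2177]
eef_rot: [0.048, 3.141, 0.0]
ft_force: [1.8, 0.6, -0.2]
finger_gap: 0.0001
t 1.7 tcp [ 0.4914 -0.0533  0.2177] gap 7.497169975478752e-05 F [ 1.8  0.6 -0.2] 
shift [ -0.6 -66.7  37.7] twist -0.001
clock: 1.9
tcp_pos: [0.4913, -0.0527, 0.2175]
eef_rot: [-0.054, -3.141, 0.0]
ft_force: [0.3, 0.8, -0.7]
finger_gap: -0.0005
t 1.9 tcp [ 0.4913 -0.0527  0.2175] gap -0.0004777674267961372 F [ 0.3  0.8 -0.7] 
shift [ -1.1 -67.3 125.5] twist -0.004
```

```bash
python3 -m pendant '[[0,-45,30,0],[0,-67,60,0],[0,-67,100,0],[0,-67,125,0],[0,-67,125,0],[0,-67,125,0]]'; python3 - <<'E'
from h import *
c=read_camera("side"); cv2.imwrite("pics/s1.png",cv2.resize(c["frame"][150:320,190:390],None,fx=3.5,fy=3.5))
E
python3 to.py 0.49 -0.12 0.092
```

```text
clock: 2.5
tcp_pos: [0.4898, -0.1169, 0.093]
eef_rot: [-0.045, -3.14, -0.001]
ft_force: [0.2, -0.5, 1.1]
finger_gap: 0.0003
t 2.55 tcp [ 0.4902 -0.1172  0.0937] gap -4.267793353340906e-05 F [ 0.2  0.2 -0.2] 
shift [ 0.2 -2.8  1.7] twist 0.001
```

View pics/s1.png

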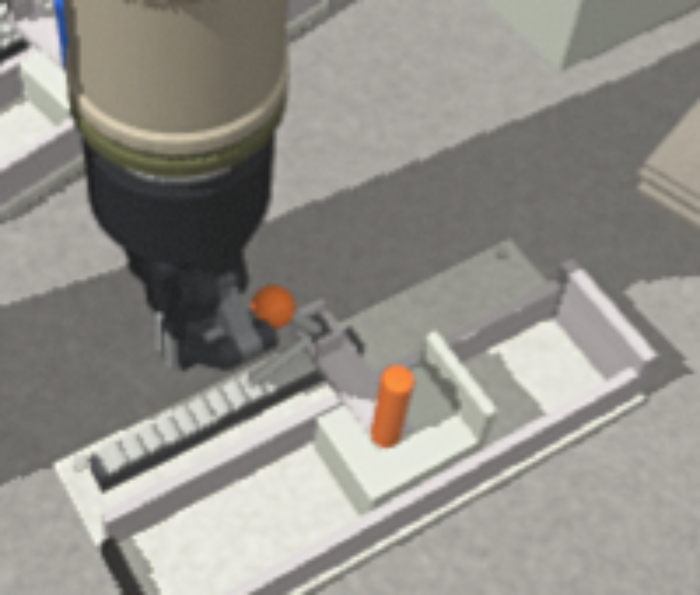

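Fingers (about (210,330)) are just behind the knob (275,305). Push forward.

```bash
python3 -m pendant '[[-10,-3,0,0],[-18,-3,0,0],[-26,-3,0,0],[-34,-3,0,0],[-42,-3,0,0],[-50,-3,0,0],[-57,-3,0,0],[-64,-3,0,0]]'; python3 -m pendant '[[-5,0,0,0],[-10,0,0,0],[-10,0,0,0]]'; python3 - <<'E'
from h import *
c=read_camera("side"); cv2.imwrite("pics/s2.png",cv2.resize(c["frame"][150:320,190:390],None,fx=3.5,fy=3.5))
E
python3 to.py 0.49 -0.12 0.2
```

```text
clock: 3.35
tcp_pos: [0.554, -0.1233, 0.0927]
eef_rot: [-0.048, -3.141, -0.0]
ft_force: [-0.9, 0.4, 0.7]
finger_gap: -0.0007
clock: 3.65
tcp_pos: [0.5641, -0.1236, 0.0928]
eef_rot: [0.048, 3.141, -0.0]
ft_force: [-0.5, 0.1, 0.3]
finger_gap: -0.0001
t 3.7 tcp [ 0.5636 -0.1236  0.0927] gap 2.2878344815793387e-06 F [-0.  -0.1  0.2] 
shift [  73.6    1.4 -107.3] twist -0.001
```

View pics/s2.png

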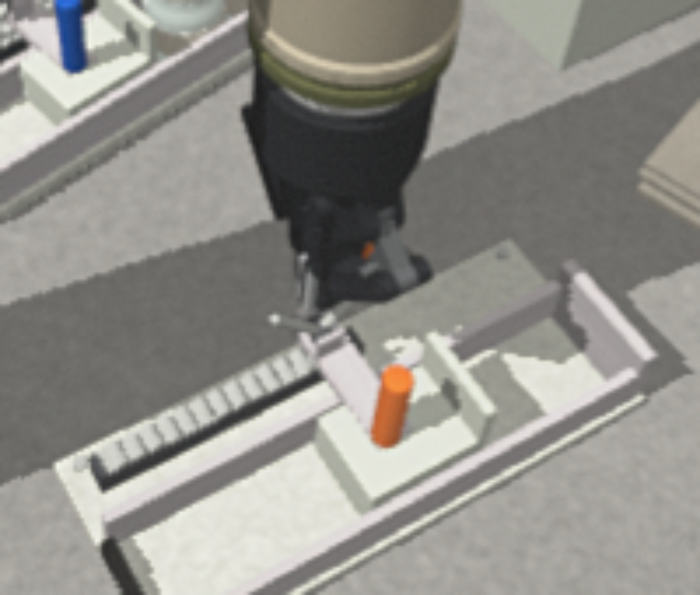

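The steel finger (275,320) is lifted out of the teeth and the knob is past upright, partly hidden by the gripper. The pusher has not moved. Back off, raise, and check.

```bash
python3 -m pendant '[[15,0,0,0],[25,0,-20,0],[25,0,-60,0],[25,0,-100,0],[0,0,-110,0],[0,30,-110,0],[0,63,-110,0],[0,63,-110,0]]' 0; python3 - <<'E'
from h import *
c=read_camera("side"); cv2.imwrite("pics/s3.png",cv2.resize(c["frame"][150:320,190:390],None,fx=3.5,fy=3.5))
W=cloud(c);h=cv2.cvtColor(c["frame"],cv2.COLOR_BGR2HSV)
m=(h[...,0]<=20)&(h[...,0]>=3)&(h[...,1]>120)&(h[...,2]>60)&(c["range_z"]>0)&(W[...,2]>.04)&(W[...,2]<.13)&(W[...,0]<.7)
P=W[m]
for q in (P[P[:,1]>-.15],P[P[:,1]<-.15]): print(len(q),q.mean(0) if len(q) else 0)
E
python3 to.py 0.565 -0.186 0.072
```

```text
clock: 4.5
tcp_pos: [0.5653, -0.0558, 0.2029]
eef_rot: [-0.04, -3.141, -0.004]
ft_force: [-0.5, 0.6, 0.5]
finger_gap: 0.0429
113 [ 0.60149336 -0.12584374  0.10384119]
179 [ 0.56303655 -0.18875274  0.08489614]
t 4.55 tcp [ 0.5651 -0.0583  0.2028] gap 0.042733760481591644 F [ 0.2 -1.  -0.6] 
shift [  -3.4 -127.8  130.7] twist 0.003
```

View pics/s3.png

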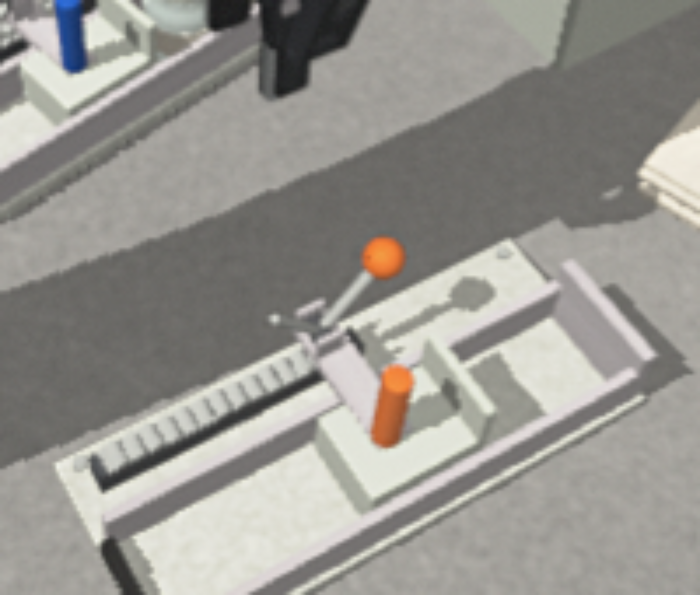

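Pawl flipped (knob at (383,257), leaning forward). Now over to the post and down.

```bash
python3 -m pendant '[[-2,-45,0,0],[-2,-90,0,0],[-2,-128,0,0],[-2,-128,0,0],[-2,-128,40,0],[-2,-128,60,0],[-2,-128,60,0],[-2,-128,60,0]]' 0; python3 to.py 0.566 -0.187 0.070
```

```text
clock: 5.35
tcp_pos: [0.5632, -0.1888, 0.143]
eef_rot: [-0.049, -3.14, -0.0]
ft_force: [0.2, 0.0, 0.1]
finger_gap: 0.0426
t 5.35 tcp [ 0.5632 -0.1888  0.143 ] gap 0.04256123387133425 F [0.2 0.  0.1] 
shift [-2.8  1.9 73. ] twist -0.001
```

```bash
python3 -m pendant '[[-3,2,25,0],[-3,2,50,0],[-3,2,73,0],[-3,2,73,0],[-3,2,73,0]]' 0; python3 -m pendant '[[0,0,0,0],[0,0,0,0],[0,0,0,0],[0,0,0,0],[0,0,0,0]]' -1 30; python3 - <<'E'
from h import *
c=read_camera("side"); cv2.imwrite("pics/s4.png",cv2.resize(c["frame"][150:320,190:390],None,fx=3.5,fy=3.5))
E
python3 to.py 0.466 -0.184 0.07
```

```text
clock: 5.85
tcp_pos: [0.5671, -0.187, 0.071]
eef_rot: [0.048, 3.14, -0.001]
ft_force: [-0.1, -0.1, -0.4]
finger_gap: 0.0431
clock: 6.35
tcp_pos: [0.5674, -0.1864, 0.0715]
eef_rot: [0.048, 3.139, -0.0]
ft_force: [-0.8, 2.4, 6.5]
finger_gap: 0.0155
t 6.4 tcp [ 0.5674 -0.1864  0.0715] gap 0.014742947559446447 F [-0.7  2.4  7.3] 
shift [101.4  -0.7   1.3] twist -0.0
```

View pics/s4.png

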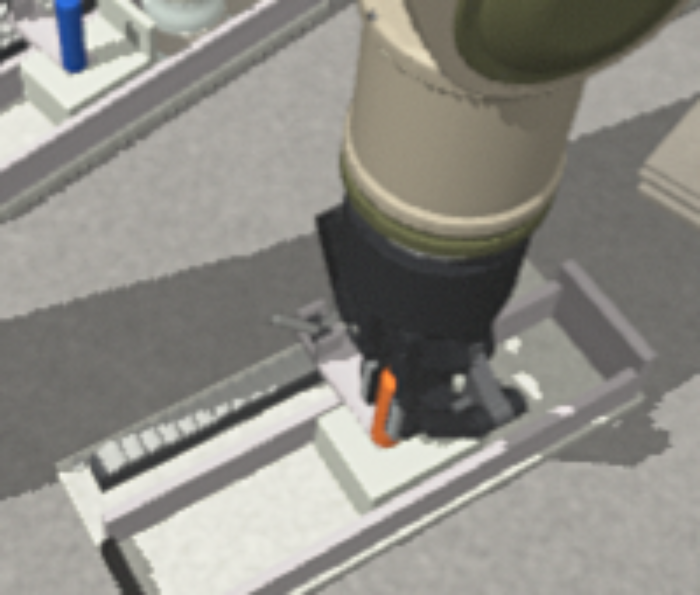

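Post gripped (gap 15 mm), with the pawl's steel finger at (280,320) still up. Pull back.

```bash
python3 -m pendant '[[8,0,0,0],[18,0,0,0],[28,0,0,0],[38,0,0,0],[48,0,0,0],[58,0,0,0],[67,0,0,0],[75,0,0,0]]'; python3 -m pendant '[[5,0,0,0],[10,0,0,0]]';  python3 -m pendant '[[4,0,0,0],[8,0,0,0]]'; python3 to.py 0.466 -0.184 0.07
```

```text
clock: 7.2
tcp_pos: [0.4927, -0.1839, 0.0714]
eef_rot: [0.047, 3.137, -0.0]
ft_force: [2.0, 5.1, 9.6]
finger_gap: 0.015
clock: 7.4
tcp_pos: [0.4843, -0.1837, 0.0715]
eef_rot: [0.047, 3.134, -0.001]
ft_force: [16.7, 4.8, -4.6]
finger_gap: 0.015
clock: 7.6
tcp_pos: [0.4835, -0.1837, 0.0717]
eef_rot: [0.043, 3.122, -0.003]
ft_force: [23.6, 4.8, -5.9]
finger_gap: 0.0151
t 7.6 tcp [ 0.4835 -0.1837  0.0717] gap 0.015087734426107282 F [23.6  4.8 -5.9] 
shift [17.5 -0.8  1.4] twist 0.002
```

Firm stop at about 83 mm of travel. Relax the command by about 8 mm, which still presses slightly rearward, then open, lift and inspect.

```bash
python3 -m pendant '[[-4,0,0,0],[-7.5,0,0,0],[-7.5,0,0,0]]'; python3 -m pendant '[[0,0,0,0],[0,0,0,0],[0,0,0,0],[0,0,0,0]]' 0; python3 -m pendant '[[0,0,-20,0],[0,0,-50,0],[0,0,-90,0],[0,0,-120,0],[0,40,-130,0],[0,90,-130,0],[0,130,-130,0],[0,130,-130,0]]'; python3 - <<'E'
from h import *
for n in("side","top"):
    c=read_camera(n); 
    f=c["frame"][150:320,190:390] if n=="side" else c["frame"][110:290,260:430]
    cv2.imwrite(f"pics/{n}5.png",cv2.resize(f,None,fx=3.3,fy=3.3))
    W=cloud(c);h=cv2.cvtColor(c["frame"],cv2.COLOR_BGR2HSV)
    m=(h[...,0]<=20)&(h[...,0]>=3)&(h[...,1]>120)&(h[...,2]>60)&(c["range_z"]>0)&(W[...,2]>.04)&(W[...,2]<.13)&(W[...,0]<.7)
    P=W[m]
    for q in (P[P[:,1]>-.15],P[P[:,1]<-.15]): print(n,len(q),q.mean(0) if len(q) else 0)
print(r.state()["clock"])
E
```

```text
clock: 7.9
tcp_pos: [0.4833, -0.1837, 0.0716]
eef_rot: [0.046, 3.136, -0.001]
ft_force: [2.0, 4.1, 14.2]
finger_gap: 0.015
clock: 8.3
tcp_pos: [0.4807, -0.1843, 0.0698]
eef_rot: [-0.049, -3.141, 0.0]
ft_force: [0.7, 0.3, -0.8]
finger_gap: 0.0429
clock: 9.1
tcp_pos: [0.4851, -0.0487, 0.1999]
eef_rot: [0.036, 3.141, 0.003]
ft_force: [-0.3, -0.2, -0.1]
finger_gap: 0.0424
side 124 [ 0.51935634 -0.12314565  0.10421132]
side 186 [ 0.4810396  -0.18637877  0.0860292 ]
top 0 0
top 0 0
9.2
```

View pics/side5.png

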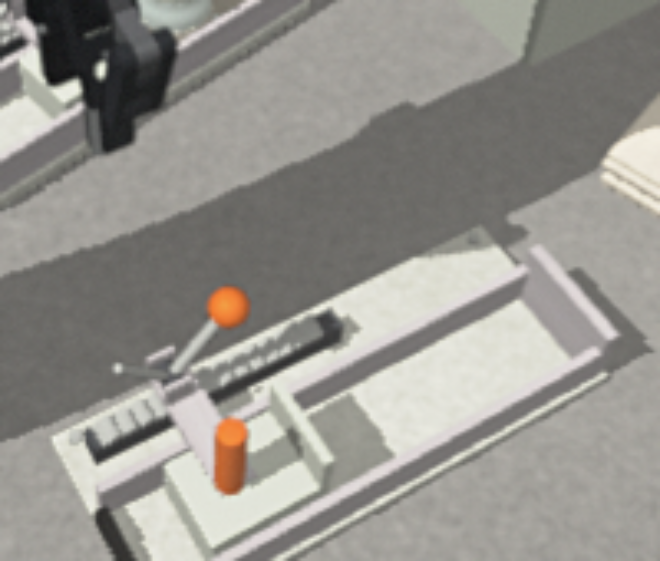

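View pics/top5.png

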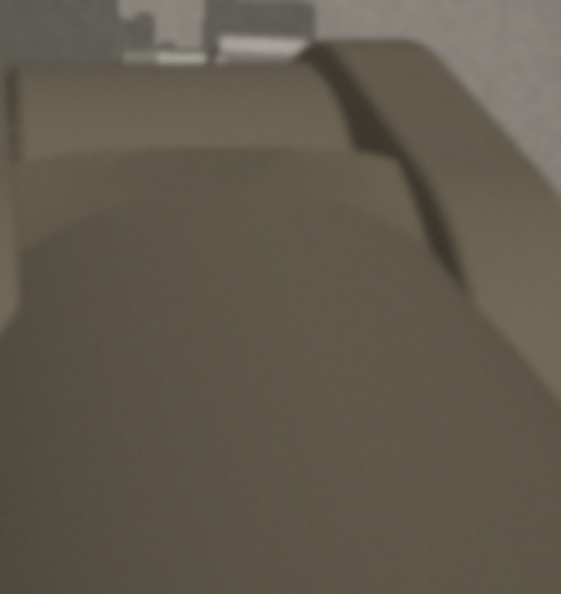

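The side view shows the pawl clear (knob (228,307)) and the post at (230,455), 82 mm back. The arm hides the top view. There seems to be about 35 mm of channel left behind the carriage, so I need to know whether that was truly the rear stop.

```bash
python3 - <<'E'
from h import *
c=read_camera("side");Wn=cloud(c)
d=np.load("top0.npz");W0=d["W"]
for nm,W in(("top0",W0),("side0",np.load("side0.npz")["W"]),("now",Wn)):
  for lo,hi in ((-.225,-.213),(-.21,-.195),(-.195,-.175),(-.175,-.16),(-.157,-.143),(-.13,-.108)):
    o=[]
    for x in np.arange(.40,.50,.006):
        m=(W[...,0]>=x)&(W[...,0]<x+.006)&(W[...,1]>lo)&(W[...,1]<hi)
        o.append(int(1000*np.max(W[m][:,2])) if m.sum() else -1)
    print(nm,lo,hi,o)
f=c["frame"][240:325,200:300]; cv2.imwrite("pics/s6.png",cv2.resize(f,None,fx=7,fy=7,interpolation=cv2.INTER_CUBIC))
E
```

```text
top0 -0.225 -0.213 [3, 3, 2, 41, 42, 42, 43, 43, 43, 45, 44, 43, 46, 43, 43, 44, 43]
top0 -0.21 -0.195 [2, 1, 2, 45, 43, 42, 43, 42, 44, 43, 44, 15, 15, 15, 14, 14, 15]
top0 -0.195 -0.175 [3, 2, 4, 26, 26, 14, 15, 15, 14, 15, 15, 15, 15, 15, 13, 15, 15]
top0 -0.175 -0.16 [4, 2, 3, 26, 26, 15, 14, 14, 16, 14, 14, 14, 15, 14, 15, 15, 14]
top0 -0.157 -0.143 [2, 2, 4, 28, 44, 44, 43, 43, 45, 44, 44, 43, 44, 43, 45, 44, 44]
top0 -0.13 -0.108 [3, 3, 3, 13, 15, 14, 32, 36, 37, 35, 37, 38, 35, 37, 37, 37, 36]
side0 -0.225 -0.213 [1, 1, 7, 42, 42, 42, 42, 43, 43, 43, 42, 43, 42, 43, 43, 43, 42]
side0 -0.21 -0.195 [1, 1, 1, 26, 23, 13, 13, 13, 12, 13, 13, 13, 13, 13, 14, 12, 12]
side0 -0.195 -0.175 [2, 1, 1, 25, 26, 13, 12, 14, 13, 13, 13, 13, 13, 14, 14, 14, 14]
side0 -0.175 -0.16 [2, 1, 1, 24, 25, 13, 13, 13, 14, 13, 13, 14, 14, 13, 13, 14, 12]
side0 -0.157 -0.143 [2, 1, 1, 25, 42, 43, 43, 42, 43, 43, 43, 43, 43, 43, 43, 44, 44]
side0 -0.13 -0.108 [1, 1, 1, 13, 13, 30, 31, 35, 36, 36, 36, 37, 34, 36, 34, 35, 36]
now -0.225 -0.213 [1, 1, 2, 41, 43, 43, 42, 42, 43, 42, 44, 43, 42, 42, 43, 42, 43]
now -0.21 -0.195 [1, 1, 15, 30, 24, 12, 12, 13, 13, 48, 48, 48, 48, 48, 47, 49, 48]
now -0.195 -0.175 [1, 1, 3, 25, 24, 13, 13, 13, 13, 47, 48, 48, 104, 106, 106, 104, 50]
now -0.175 -0.16 [1, 1, 2, 25, 24, 14, 13, 13, 13, 48, 48, 48, 49, 49, 50, -1, -1]
now -0.157 -0.143 [1, 1, 2, 24, 43, 43, 43, 42, 43, 42, 42, 43, 48, 49, 50, 50, 49]
now -0.13 -0.108 [4, 1, 2, 14, 13, 13, 32, 34, 35, 92, 90, 304, 304, 305, 305, 305, 301]
```

View pics/s6.png

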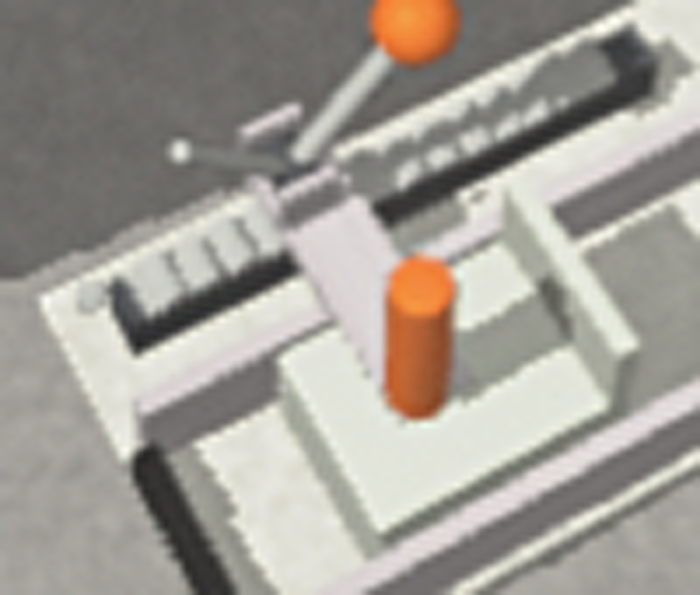

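The carriage's back edge (x≈0.454) is still about 24 mm ahead of the low bar at the lane's rear (x≈0.43). Rack length suggests this may still be the travel limit, but I'll test it another way: push rearward on the post's front with shut fingers.

```bash
python3 -m pendant '[[-30,0,0,0],[-30,-45,0,0],[-30,-90,0,0],[-30,-135,0,0],[-30,-135,30,0],[-30,-135,70,0],[-30,-135,70,0],[-30,-135,70,0]]' -1 30; python3 to.py 0.518 -0.185 0.082
```

```text
clock: 10.05
tcp_pos: [0.51, -0.1911, 0.1297]
eef_rot: [-0.051, -3.139, -0.0]
ft_force: [0.4, 0.7, 0.8]
finger_gap: 0.0002
t 10.05 tcp [ 0.51   -0.1911  0.1297] gap 0.00016650819983952007 F [0.4 0.7 0.8] 
shift [-7.9  6.3 47.6] twist -0.002
```

```bash
python3 -m pendant '[[-8,6,0,0],[-8,6,25,0],[-8,6,48,0],[-8,6,48,0],[-4,6,48,0],[0,6,48,0],[4,6,48,0],[6,6,48,0]]'; python3 -m pendant '[[3,0,0,0],[6,0,0,0],[6,0,0,0]]'; python3 -m pendant '[[4,0,0,0],[8,0,0,0],[8,0,0,0]]';python3 to.py 0.518 -0.185 0.082
```

```text
clock: 10.85
tcp_pos: [0.5048, -0.184, 0.0827]
eef_rot: [0.049, 3.14, -0.001]
ft_force: [-0.4, 0.7, 0.1]
finger_gap: -0.0
clock: 11.15
tcp_pos: [0.5021, -0.1839, 0.0825]
eef_rot: [0.047, 3.135, -0.001]
ft_force: [7.5, -0.8, -1.5]
finger_gap: -0.0002
clock: 11.45
tcp_pos: [0.502, -0.1839, 0.0832]
eef_rot: [0.044, 3.121, -0.004]
ft_force: [25.5, -0.2, -14.7]
finger_gap: 0.0001
t 11.45 tcp [ 0.502  -0.1839  0.0832] gap 0.0001091806673027271 F [ 25.5  -0.2 -14.7] 
shift [-16.   -0.6   1.6] twist 0.002
```

Same place (TCP 0.502 means post 0.483), and it doesn't give at 25 N, so it is the rigid rear stop. Retreat and check a last time.

```bash
python3 -m pendant '[[-10,0,0,0],[-20,0,-5,0],[-20,0,-50,0],[-20,0,-90,0],[-20,0,-120,0],[-20,40,-120,0],[-20,80,-120,0],[-20,80,-120,0]]'; python3 -m pendant '[[0,0,0,0],[0,0,0,0],[0,0,0,0]]'; python3 - <<'E'
from h import *
c=read_camera("side"); cv2.imwrite("pics/s7.png",c["frame"][80:340,100:400])
W=cloud(c);h=cv2.cvtColor(c["frame"],cv2.COLOR_BGR2HSV)
for lo,hi in((3,20),(100,125)):
  m=(h[...,0]<=hi)&(h[...,0]>=lo)&(h[...,1]>120)&(h[...,2]>60)&(c["range_z"]>0)&(W[...,2]>.04)&(W[...,2]<.13)&(W[...,0]<.7)
  P=W[m]
  for q in (P[abs(P[:,1])<.15],P[abs(P[:,1])>.15]): print(len(q),q.mean(0).round(4) if len(q) else 0)
E
python3 to.py .5 0 .2
```

```text
clock: 12.25
tcp_pos: [0.5133, -0.0988, 0.2024]
eef_rot: [-0.038, -3.141, -0.003]
ft_force: [0.4, 0.1, -0.0]
finger_gap: 0.0
clock: 12.55
tcp_pos: [0.5132, -0.1054, 0.2017]
eef_rot: [-0.051, -3.141, 0.001]
ft_force: [-0.2, -0.3, -0.8]
finger_gap: -0.0001
124 [ 0.5193 -0.1232  0.1041]
185 [ 0.481  -0.1863  0.0861]
139 [0.5476 0.1167 0.0824]
69 [0.5067 0.1735 0.1073]
t 12.6 tcp [ 0.5132 -0.1053  0.2017] gap 0.00013159694791585542 F [-0.6  0.1 -0.1] 
shift [ 16.7 104.8   1.7] twist -0.003
```

View pics/s7.png

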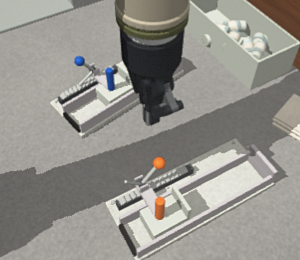

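The pusher is at its stop, the pawl is clear (knob (159,163)), the blue pusher is where it was (547/507 mm), and the gripper is touching nothing.

```bash
python3 -c "
from plant import r
print(r.close_job())"
```

```text
the job is handed in; nothing more can be done
None
```

The orange pawl is flipped clear, the empty lane's pusher is back at its rear stop, and the job was handed in at 12.6 s. I pushed the knob over with shut fingers while the pusher was still forward. Then I gripped the post, drew it back about 82 mm, let go and moved clear.

**Last checks:**
- **Pawl:** the knob sits about 38 mm ahead of the post and the steel finger is up out of the teeth.
- **Full lane:** the blue post and knob read the same as at the start. I did not measure the jars again, and the gripper partly hid them in the last picture, but the robot never came near them.
- **Forces:** the forces I read stayed below about 30 N.

**One disagreement:** the carriage halted with about 24 mm of channel still visible between it and the low bar at the lane's rear. I tested this a second way, pushing the post back with shut fingers. It stopped in the same place and did not move under 25 N. An 82 mm stroke also fits the stated starting range of 80 to 125 mm, so I took that point as the rear stop.

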